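# Pack a power supply's parts into its enclosure

### The arm

A 7-joint arm with a two-finger parallel gripper is mounted at the origin on the work surface. World frame = base frame: x ahead of the robot, y to its left, z up, the work surface at z = 0. Lengths are in m, angles in rad, forces in N, time in s.
With the tool pointing down it reaches from about 0.4 to 0.925 m from the base axis. Payload 5.6 kg.
Tool frame: the origin (TCP) lies on the centre line of the jaws, within the pads' length; the fingertips stand 19 mm ahead of it and the grasp point (between the pads) is the TCP (ctrl.finger_overhang is the distance from the TCP to the fingertips, in m); z points along the fingers, y is the direction in which the jaws open and shut (so a half turn about z gives the same grasp; the last joint's range is limited). The gripper opens to 85 mm and grips with 20 to 120 N. Pads are 22 mm wide; open, the fingers measure 114 mm over their backs; the gripper's body (76 mm by 85 mm) begins 54 mm behind the grasp point. The pads swing forward as they close: fully open they stand 13 mm farther back than shut.
Start: joints at [1.231, 0.468, -0.012, 1.603, 0.006, 1.071, -0.056], TCP at [0.19, -0.622, 0.25] pointing down, gripper open.
Joint ranges: [-2.53, 2.53], [-0.31, 2.02], [-1.57, 1.55], [0.28, 2.44], [-1.29, 4.43], [0.15, 1.84], [-2.92, 2.92]. Speed limits (rad/s): [2.57, 2.57, 3.14, 3.14, 3.14, 3.14, 3.14].

### API

Orientations are given as a rotation vector (axis times angle).
In Python, from station import ctrl gives the robot as it stands.
- The arm moves only by the tool play_rows, never from a script. Its argument "targets" is a list of rows, each a list of 2 entries, a list of its own where there are three numbers: the shift along the tool's x, y, z in m, then the turn, a rotation vector about the tool's x, y, z in rad. A call has 1 to 12 rows; each row shifts and turns the commanded pose from where the row before left it, along the tool's axes as they then stand; what a row does not reach is not made up. A row lasts 1/8 s, in which the tool goes at most 62.5 mm and 10.7 degrees, less where a joint would pass 70% of its speed; a pose out of reach is approached as far as the arm can. A call with a gripper value outside its range is refused whole. "gripper" is the opening, from 0 (shut) to 1 (fully open), set as the call begins (left out, the last holds). The fingers move at their own pace and stop on an object; "squeeze" is the grip in N (left out, the last holds). Time passes only in rows, so rows that do not move let the fingers close. It gives the time, the measured TCP pose, the force and the opening at its end, in the units of the state.
- ctrl.sense(): the state, without advancing time (a new reading comes with each control period).
- ctrl.camera(name): name is "scene" or "top"; returns a dict with "img" (480x640x3 uint8, red, green, blue), "range_z" (480x640 float32, m along the optical axis (not along the pixel's ray), 0 where there is no reading), "fx", "fy", "cx", "cy" (pixels), "dist" ([k1, k2, p1, p2, k3] as OpenCV has them; the pictures are not rectified), "cam_to_world" (4x4, takes a point from camera to world coordinates). Camera axes: x right, y down, z forward; pixel columns grow to the right and rows downward; lengths in m; the calibration is good to about 2 mm. A picture is of the moment at which its call begins.
- ctrl.close_job(): hands the job in, once; it reports no verdict.
The state is a dict: "t": time; "joint_positions": joint angles; "dq": joint speeds; "tau": joint torques, N m; "ee_pos": TCP position; "ee_rot": TCP orientation; "contact_force": force on the tool from outside, world axes, zero at the start; "moment": the same for the moment, N m; "grip_width": finger opening in m.
Only numpy, scipy, OpenCV 4.12 (cv2) and the standard library are available. Lean on these libraries where they do the work, as an engineer would, in place of code of your own. Each camera call takes 0.05 s, during which the arm holds its last target. There are 200 camera calls.

### The job

Pack the heat sink, the transformer and the converter module into the grey enclosure, each standing upright and fully down in the pocket that its tower fits: heat sink in the narrow end pocket, transformer in the middle, converter in the wide end pocket. Their ledges overlap, so only one order of insertion lets them all go in; leave the other things on the bench where they are.

Things in the scene. Friction and masses are not known exactly. Their poses are not given: they have to be found in the camera images.
- case: Grey open metal enclosure, 53 (x) x 161 (y) x 33 mm high, fixed; its place varies. Origin: centre of underside; y along its length, z up. Walls 4 mm, floor 5 mm, rim 28 mm above the inner floor; inside 45 x 153 mm. Two ridges across the floor, 24 mm wide (y), 5 mm high, leave three pockets 45 mm across x and, from the -y end, 29, 35 and 41 mm long in y.
- pocket_narrow (a point): Middle of the floor of the 29 mm pocket at the -y end of the case (62 mm from its centre), 5 mm above the table; axes as the case.
- pocket_middle (a point): Middle of the floor of the 35 mm pocket (6 mm to -y of the case's centre), 5 mm above the table; axes as the case.
- pocket_wide (a point): Middle of the floor of the 41 mm pocket at the +y end of the case (56 mm from its centre), 5 mm above the table; axes as the case.
- heatsink_center (a point): Finned aluminium heat sink: a tower 40 mm (x) by 24 mm (y), 62 mm high, with one low ledge on its +y side, 24 mm long, full width, from 7 to 15 mm above its underside. Starts upright on the table. Point: tower centre, 31 mm above its underside. About 0.16 kg. Goes in the narrow pocket, ledge pointing at the middle pocket; part axes then match the case's.
- transformer_center (a point): Transformer, dark steel and copper: a tower 40 (x) x 30 (y) x 62 mm high, with a low ledge on its +y side (24 mm long, 7 to 15 mm above its underside) and a high one on its -y side (24 mm long, 18 to 26 mm up). Starts upright on the table. Point: tower centre, 31 mm above its underside. About 0.28 kg. Goes in the middle pocket, high ledge over the heat sink's ledge; its axes then match the case's.
- converter_center (a point): Black plastic converter module with a row of terminal screws on top: a tower 40 mm (x) by 36 mm (y), 62 mm high, with one high ledge on its -y side, 24 mm long, 18 to 26 mm above its underside. Starts upright on the table. Point: tower centre, 31 mm above its underside. About 0.2 kg. Goes in the wide pocket with its ledge over the transformer's low ledge; part axes then match the case's.
- board: Bystander: green circuit board, 50 x 60 mm, 11 mm high with chips. Leave it where it is. Origin on its underside.
- screwdriver: Bystander: screwdriver lying flat, 160 mm long. Leave it where it is. Origin on its underside. x along the tool.
- solder: Bystander: white spool, 54 mm across, 40 mm high. Leave it where it is. Origin on its underside.
- tape: Bystander: roll of black tape lying flat, 64 mm across, 19 mm high. Leave it where it is. Origin on its underside.
- flux: Bystander: small closed jar, 36 mm across, 50 mm high. Leave it where it is. Origin on its underside.
- pliers: Bystander: red-handled pliers lying flat, about 150 mm long, 17 mm high. Leave it where it is. Origin on its underside.
- tin: Bystander: closed round tin of dark metal, 64 mm across, 30 mm high. Leave it where it is. Origin on its underside.
Mind the look-alikes: they are no part of the job. What is shaped like the part that bears heatsink_center but green or yellow is not meant.

How it is judged:
By the outcome, as a careful person would: the job done as asked, in the order asked, and still so for the second after the job is handed in, with the robot touching nothing.
It also fails if it takes over 72 s, if anything falls off the work surface, if the arm or the gripper's body presses on something with over 40 N, if the wrist force passes 120 N, or if a joint passes its speed limit or range.

## Working session

There is one attempt and no reset: what is moved stays moved. The work goes in short steps, Python scripts to look and compute and a tool call to move; the robot and the scene stay as the last step left them, time stands still between calls to the robot, and variables do not carry over. Pictures are saved under pics/ and viewed, about 8 in all and at most 12, crops included, and the job is handed in when it is done.

Besides the shell and the picture viewer there is one more tool, called after "Request:" as name(argument=value, ...) on one line, values as JSON. play_rows: Moves the arm, as the interface text tells. Its arguments: {"type":"object","properties":{"targets":{"type":"array"},"gripper":{"type":"number"},"squeeze":{"type":"number"}},"required":["targets"]}

```bash
mkdir -p pics; ls
cat > h.py <<'E'
import numpy as np, cv2
from station import ctrl
def K(c): return np.array([[c['fx'],0,c['cx']],[0,c['fy'],c['cy']],[0,0,1.]]),np.array(c['dist'],float)
def cloud(c):
    k,d=K(c); v,u=np.mgrid[0:480,0:640]
    n=cv2.undistortPoints(np.stack([u,v],-1).reshape(-1,1,2).astype(float),k,d).reshape(480,640,2)
    z=c['range_z'].astype(float); P=np.dstack([n*z[...,None],z])
    T=np.array(c['cam_to_world']); W=P@T[:3,:3].T+T[:3,3]; W[z<=0]=np.nan
    return W
E
python3 - <<'E'
from h import *
import pickle
for n in('top','scene'):
    c=ctrl.camera(n); pickle.dump(c,open(n+'.pkl','wb'))
    cv2.imwrite(f'pics/{n}0.png',c['img'][...,::-1]); print(n,c['fx'],np.round(c['cam_to_world'],3).tolist(),c['dist'],(c['range_z']>0).mean())
print(ctrl.sense())
E
```

```text
pics
top 546.09935186212 [[0.023, -0.98, 0.198, 0.307], [-1.0, -0.023, -0.001, -0.028], [0.005, -0.198, -0.98, 1.056], [0.0, 0.0, 0.0, 1.0]] [-0.0652721  0.         0.         0.         0.       ] 0.9959798177083333
scene 614.5100538455728 [[-0.689, 0.614, -0.386, 1.079], [0.725, 0.579, -0.373, 0.559], [-0.006, -0.537, -0.844, 1.329], [0.0, 0.0, 0.0, 1.0]] [-0.12420159  0.          0.          0.          0.        ] 0.9959505208333334
{'t': 0.1, 'joint_positions': array([ 1.23098921,  0.46832779, -0.01157779,  1.60354701,  0.00599399,
        1.07137909, -0.05630234]), 'dq': array([ 0.00043059, -0.00274085, -0.00062822, -0.00277532, -0.00125562,
        0.00017136,  0.00284167]), 'tau': array([ 1.02631089e-03, -5.33513081e+01,  2.13853503e-02, -2.51963282e+01,
        1.14894903e-02,  4.29949854e-03,  3.66917607e-05]), 'ee_pos': array([ 0.18989172, -0.62114774,  0.24940203]), 'ee_rot': array([-3.10551373e+00, -4.64136754e-01,  5.66950935e-04]), 'contact_force': array([ 0.0149341 , -0.70986535, -1.66457477]), 'moment': array([0.0051883 , 0.00697303, 0.03453156]), 'grip_width': 0.0853152213036747}
```

View pics/top0.png

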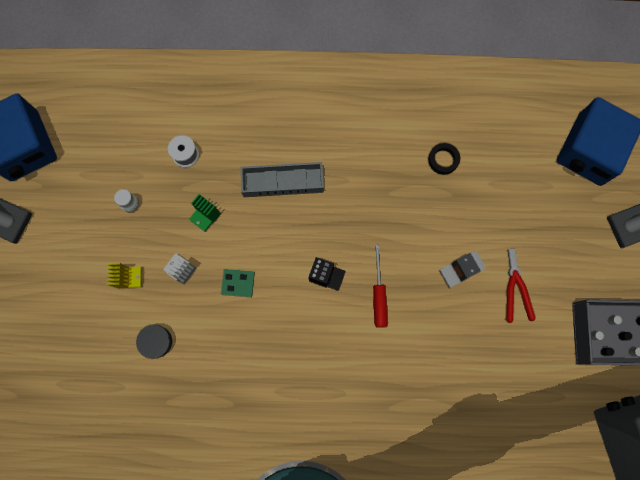

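View pics/scene0.png

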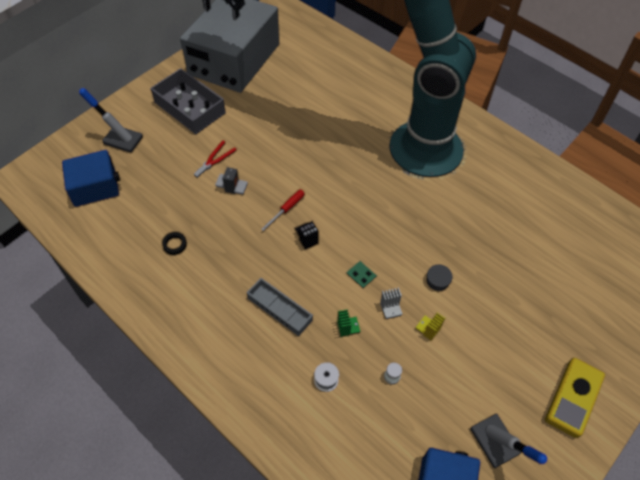

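The top view shows the case at (283,180), the grey heat sink at (180,268), the converter at (325,273) and the transformer at (462,269). The heat sink look-alikes are green at (204,213) and yellow at (125,275). The task wants the aluminium one, so that's the grey at (180,268), which I'll confirm in an enlarged crop while measuring.

Run:
```python
from h import *
import pickle
c=pickle.load(open('top.pkl','rb')); W=cloud(c); im=c['img'][...,::-1]
print('table z',[round(float(np.nanmedian(W[y:y+10,x:x+10,2])),4) for x,y in((300,230),(420,230),(200,320),(540,200),(150,220))])
def rect(P): 
    r=cv2.minAreaRect((P[:,:2]*1000).astype(np.float32)); return np.round(r[0],1),np.round(r[1],1),round(r[2],1)
box={'heat':(158,245,205,290),'trans':(432,245,492,295),'conv':(300,250,352,295),'case':(232,155,335,205)}
for n,(x0,y0,x1,y1) in box.items():
    P=W[y0:y1,x0:x1].reshape(-1,3); z=P[:,2]
    print(n,'hist',np.histogram(z,bins=np.arange(-.005,.08,.005))[0], 'max',round(float(np.nanmax(z)),4))
    bands={'heat':[(.05,.07),(.006,.02)],'trans':[(.05,.07),(.006,.03)],'conv':[(.05,.07),(.015,.03)],'case':[(.028,.04),(.003,.0075),(.0075,.013)]}[n]
    for a,b in bands:
        Q=P[(z>a)&(z<b)]
        if len(Q)>5: print('  ',a,b,len(Q),rect(Q),np.round(np.median(Q,0),4))
t=[cv2.resize(im[y0:y1,x0:x1],(400,300),interpolation=cv2.INTER_CUBIC) for (x0,y0,x1,y1) in ((155,240,211,282),(430,245,494,293),(296,248,360,296),(231,138,339,219))]
cv2.imwrite('pics/crop1.png',np.vstack([np.hstack(t[:2]),np.hstack(t[2:])]))
```

```text
table z [0.0001, 0.0002, -0.0001, 0.0009, 0.0]
heat hist [764 776  22 106 229  27   6  14  12   6  11  10  16  98   5   0] max 0.0655
   0.05 0.07 129 (array([461.5, 237.7]), array([25.2, 40.1]), 56.6) [0.4594 0.2381 0.0617]
   0.006 0.02 347 (array([475.3, 250.6]), array([62.3, 49.6]), 55.6) [0.4683 0.2492 0.0163]
trans hist [ 867 1202   35  105  156   46  112   17   14   15   16   17   45  294
   30    0] max 0.0667
   0.05 0.07 386 (array([ 478.8, -299.5]), array([40.4, 32. ]), 29.0) [ 0.4776 -0.298   0.062 ]
   0.006 0.03 433 (array([ 485.3, -301.4]), array([75.1, 89.7]), 9.0) [ 0.4726 -0.2826  0.0169]
conv hist [662 873  23   4   7  80 201   8  11  10   7   9  43 343  40   0] max 0.069
   0.05 0.07 435 (array([463.6, -26.9]), array([35.9, 40.3]), 71.2) [ 0.4631 -0.0269  0.0625]
   0.015 0.03 288 (array([459.3, -38.8]), array([58.6, 40.2]), 71.0) [ 0.4524 -0.0542  0.0262]
case hist [1187 1856  793  374  136  138  156  401   86    0    0    0    0    0
    0    0] max 0.0395
   0.028 0.04 560 (array([651.1,  55. ]), array([ 55.2, 161.6]), 4.8) [0.6499 0.0548 0.0328]
   0.003 0.0075 996 (array([656.2,  54.5]), array([104.2, 207.3]), 1.2) [0.6546 0.0559 0.0048]
   0.0075 0.013 604 (array([649.1,  55.4]), array([ 51.5, 158. ]), 4.9) [0.6551 0.0578 0.0098]
```

View pics/crop1.png

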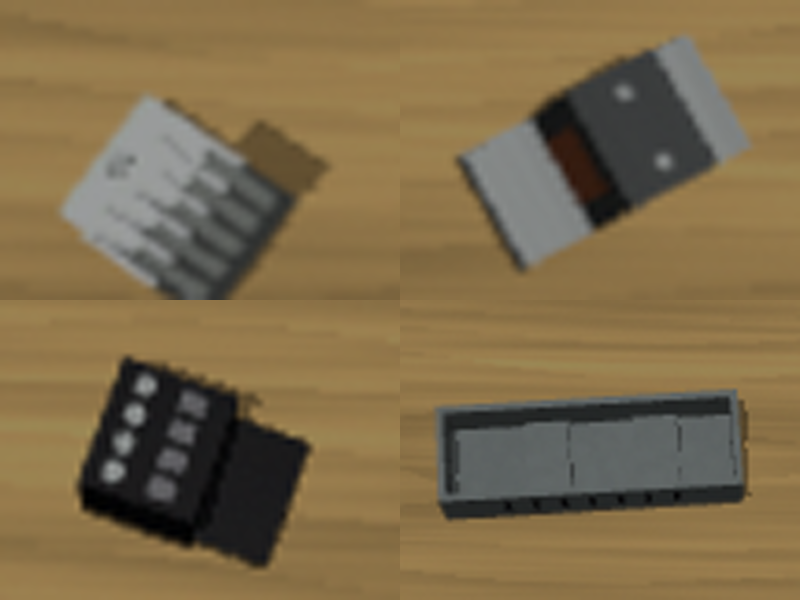

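The crop confirms the target: a plain grey tower with fins at lower right and its ledge at upper left. The case's ridge-edge lines sit about 31 and 89 mm from its right (-y) end. That matches -y pointing right in the image, so the narrow pocket is at world -y. I'll check the ridges and the transformer's ledge heights using depth.

```bash
cat >> h.py <<'E'
from scipy.spatial.transform import Rotation as R
def head():
    s=ctrl.sense(); M=R.from_rotvec(s['ee_rot']).as_matrix(); return s,M
def go(x,y,z,h):
    """turn first (about tool z), then shift in tool axes; h = heading of tool y, deg"""
    s,M=head(); cur=np.degrees(np.arctan2(M[1,1],M[0,1])); d=(h-cur+180)%360-180
    hr=np.radians(h); Y=np.array([np.cos(hr),np.sin(hr),0]); X=np.cross(Y,[0,0,-1])
    D=np.array([x,y,z])-s['ee_pos']
    print('tcp',np.round(s['ee_pos'],4),'head',round(cur,2),'tilt',np.round(M[:,2],4),'turn z(rad)',round(-np.radians(d),4),'shift',np.round([D@X,D@Y,-D[2]],4),'q7',round(s['joint_positions'][6],2))
E
python3 - <<'E'
from h import *
import pickle
for cam in('top','scene'):
    c=pickle.load(open(cam+'.pkl','rb')); W=cloud(c).reshape(-1,3); W=W[~np.isnan(W[:,2])]
    def loc(x,y,a):
        a=np.radians(a); d=W[:,:2]-[x,y]; return np.c_[d@[np.cos(a),np.sin(a)],d@[-np.sin(a),np.cos(a)],W[:,2]]*1000
    L=loc(.4788,-.2995,29); m=(abs(L[:,0])<15)
    print('trans y:z',[(y,round(float(np.median(L[m&(abs(L[:,1]-y)<2.5)][:,2])),1)) for y in(-36,-30,-24,-18,0,18,24,30,36)])
    L=loc(.6511,.055,4.8); m=(abs(L[:,0])<14)
    print('case',[(y,round(float(np.median(L[m&(abs(L[:,1]-y)<2)][:,2])),1)) for y in range(-74,75,6)])
    for n,x,y,a in(('heat',.4615,.2377,-33.4),('trans',.4788,-.2995,29),('conv',.4636,-.0269,-18.8)):
        L=loc(x,y,a); q=L[(abs(L[:,:2])<35).all(1)&(L[:,2]>56)&(L[:,2]<66)]
        r=cv2.minAreaRect((q[:,:2]).astype(np.float32)); print(cam,n,'dc',np.round(r[0],1),np.round(r[1],1),round(r[2],1))
    L=loc(.6511,.055,4.8); q=L[(abs(L[:,0])<40)&(abs(L[:,1])<100)&(L[:,2]>30)&(L[:,2]<36)]; r=cv2.minAreaRect(q[:,:2].astype(np.float32)); print(cam,'case',np.round(r[0],1),np.round(r[1],1),round(r[2],1))
go(.4615,.2377,.16,-33.4)
E
```

```text
trans y:z [(-36, 26.2), (-30, 26.0), (-24, nan), (-18, 59.5), (0, 62.6), (18, 15.8), (24, 15.1), (30, 15.5), (36, 13.7)]
case [(-74, 5.8), (-68, 5.1), (-62, 5.8), (-56, 5.2), (-50, 6.1), (-44, 11.1), (-38, 10.4), (-32, 10.0), (-26, 10.9), (-20, 5.6), (-14, 6.3), (-8, 5.0), (-2, 6.2), (4, 5.5), (10, 5.7), (16, 10.9), (22, 10.0), (28, 10.1), (34, 9.1), (40, 5.0), (46, 5.1), (52, 5.4), (58, 5.3), (64, 4.6), (70, 5.3)]
top heat dc [0. 0.] [25.3 40.1] 89.9
top trans dc [-0. -0.] [40.3 32. ] 0.9
top conv dc [-0.  0.] [35.9 40.3] 90.0
top case [0.  0.2] [161.5  55. ] 89.8
trans y:z [(-36, 20.9), (-30, 23.7), (-24, 21.9), (-18, -1.7), (0, 60.8), (18, 35.8), (24, 12.7), (30, 12.5), (36, 12.1)]
case [(-74, 16.2), (-68, 4.0), (-62, 4.3), (-56, 3.3), (-50, 4.5), (-44, 8.0), (-38, 9.1), (-32, 8.8), (-26, 9.7), (-20, 3.6), (-14, 3.2), (-8, 2.6), (-2, 3.3), (4, 4.8), (10, 3.3), (16, 8.7), (22, 7.4), (28, 8.7), (34, 7.5), (40, 4.4), (46, 2.5), (52, 2.5), (58, 2.3), (64, 2.4), (70, 4.4)]
scene heat dc [-1.5  4.4] [41. 24.] 3.0
scene trans dc [2.1 3.4] [42.5 32.2] 2.8
scene conv dc [0.6 3.6] [41.6 39.5] 1.2
scene case [1.9 3.1] [162.8  55.1] 90.0
tcp [ 0.1899 -0.6211  0.2494] head -73.0 tilt [-6.0e-04  1.5e-03 -1.0e+00] turn z(rad) -0.6911 shift [ 0.8665 -0.246   0.0894] q7 -0.06
  return _methods._mean(a, axis=axis, dtype=dtype,
  ret = ret.dtype.type(ret / rcount)
```

Depth confirms the ridges at -50..-26 and +11.5..+35.5, so the case yaw is +4.8°. The transformer's high ledge (26 mm) is on its -y side at yaw 29°. The order is heat sink, transformer, converter. Moving to the heat sink now.

Request:
play_rows(targets=[[[0,0,0],[0,0,-0.1728]],[[0,0,0],[0,0,-0.1728]],[[0,0,0],[0,0,-0.1728]],[[0,0,0],[0,0,-0.1728]],[[0.055,0,0],[0,0,0]],[[0.055,0,0],[0,0,0]],[[0.055,0,0],[0,0,0]],[[0.055,0,0],[0,0,0]],[[0.055,0,0],[0,0,0]],[[0.055,0,0],[0,0,0]],[[0.055,0,0],[0,0,0]],[[0.055,0,0],[0,0,0]]], gripper=1)

```text
t: 1.6
ee_pos: [0.4328, -0.2527, 0.2502]
ee_rot: [2.766, 1.489, -0.0]
contact_force: [1.1, 0.4, -0.1]
grip_width: 0.0858
```

Request:
play_rows(targets=[[[0.055,0,0],[0,0,0]],[[0.055,0,0],[0,0,0]],[[0.055,0,0],[0,0,0]],[[0.055,0,0],[0,0,0]],[[0.055,0,0],[0,0,0]],[[0.055,0,0],[0,0,0]],[[0.055,-0.04,0],[0,0,0]],[[0.042,-0.045,0],[0,0,0]],[[0,-0.05,0.02],[0,0,0]],[[0,-0.05,0.03],[0,0,0]],[[0,-0.04,0.03],[0,0,0]],[[0,-0.02,0.01],[0,0,0]]])

```text
t: 3.1
ee_pos: [0.4597, 0.2323, 0.1584]
ee_rot: [-2.763, -1.493, 0.006]
contact_force: [0.0, -0.3, 0.6]
grip_width: 0.0853
```

Run:
```python
from h import *
go(.4615,.2377,.052,-33.4); print(ctrl.sense()['t'],ctrl.finger_overhang)
```

```text
tcp [0.4597 0.2323 0.1584] head -33.23 tilt [-0.0038 -0.0014 -1.    ] turn z(rad) 0.003 shift [ 0.0055 -0.0015  0.1064] q7 -1.37
3.1 0.019
```

Request:
play_rows(targets=[[[0,0,0.02],[0,0,0]],[[0,0,0.02],[0,0,0]],[[0,0,0],[0,0,0]],[[0,0,0],[0,0,0]],[[0,0,0],[0,0,0]]])

```text
t: 3.72
ee_pos: [0.4635, 0.2318, 0.121]
ee_rot: [2.766, 1.489, 0.002]
contact_force: [0.3, -0.8, 0.0]
grip_width: 0.0853
```

Run:
```python
from h import *
go(.4615,.2377,.052,-33.4)
c=ctrl.camera('top'); cv2.imwrite('pics/chk1.png',cv2.resize(c['img'][190:340,100:260,::-1],(640,600),interpolation=cv2.INTER_CUBIC))
```

```text
tcp [0.4635 0.2318 0.121 ] head -33.41 tilt [ 1.3e-03  5.0e-04 -1.0e+00] turn z(rad) -0.0002 shift [ 0.0038 -0.0049  0.069 ] q7 -1.41
```

View pics/chk1.png

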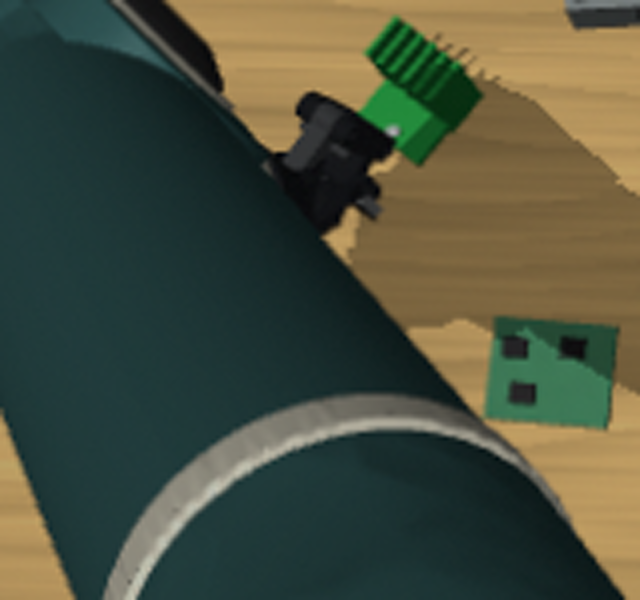

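The arm hides the part. The right finger, at crop (340,160), is beside the green part's low ledge at (410,120), but the fingertips stay above 30 mm, so it clears. I'll correct the offset, descend and grip.

Request:
play_rows(targets=[[[0.0038,-0.0049,0],[0,0,0]],[[0,0,0.02],[0,0,0]],[[0,0,0.02],[0,0,0]],[[0,0,0.02],[0,0,0]],[[0,0,0.009],[0,0,0]],[[0,0,0],[0,0,0]],[[0,0,0],[0,0,0]]])

```text
t: 4.65
ee_pos: [0.4614, 0.2379, 0.0519]
ee_rot: [-2.766, -1.49, -0.002]
contact_force: [0.5, -0.6, -0.2]
grip_width: 0.0853
```

Request:
play_rows(targets=[[[0,0,0],[0,0,0]],[[0,0,0],[0,0,0]],[[0,0,0],[0,0,0]],[[0,0,0],[0,0,0]],[[0,0,0],[0,0,0]],[[0,0,0],[0,0,0]]], gripper=0, squeeze=50)

```text
t: 5.4
ee_pos: [0.4612, 0.2376, 0.0517]
ee_rot: [2.766, 1.489, 0.001]
contact_force: [-0.7, -0.4, 6.6]
grip_width: 0.0394
```

Run:
```python
from h import *
go(.4615,.2377,.052,-33.4)
```

```text
tcp [0.4612 0.2376 0.0517] head -33.4 tilt [ 6.e-04 -0.e+00 -1.e+00] turn z(rad) 0.0001 shift [ 0.0003  0.0002 -0.0003] q7 -1.5
```

Request:
play_rows(targets=[[[0,0,-0.02],[0,0,0]],[[0,0,-0.04],[0,0,0]],[[0,0,-0.04],[0,0,0]],[[0,0,0],[0,0,-0.1667]],[[0,0,0],[0,0,-0.1667]],[[0,0,0],[0,0,-0.1667]],[[0,0,0],[0,0,-0.1667]],[[0,0,0],[0,0,0]],[[0,0,0],[0,0,0]]])

```text
t: 6.52
ee_pos: [0.4609, 0.2372, 0.151]
ee_rot: [-2.13, -2.309, 0.001]
contact_force: [-0.3, -0.2, -0.6]
grip_width: 0.0393
```

Run:
```python
from h import *
go(.6563,-.0068,.16,4.8); print(ctrl.sense()['grip_width'],ctrl.sense()['contact_force'])
```

```text
tcp [0.4609 0.2372 0.151 ] head 4.64 tilt [-5.e-04 -2.e-04 -1.e+00] turn z(rad) -0.0028 shift [-0.2595  0.1743 -0.009 ] q7 -0.82
0.03931917353129393 [-0.2782211  -0.20234743 -0.57718243]
```

Request:
play_rows(targets=[[[-0.02,0.015,0],[0,0,-0.0028]],[[-0.04,0.028,0],[0,0,0]],[[-0.04,0.028,0],[0,0,0]],[[-0.04,0.028,0],[0,0,0]],[[-0.04,0.028,0],[0,0,0]],[[-0.04,0.028,0],[0,0,0]],[[-0.03,0.0143,0],[0,0,0]],[[-0.0095,0.005,0],[0,0,0]],[[0,0,0.02],[0,0,0]],[[0,0,0.02],[0,0,0]],[[0,0,0],[0,0,0]],[[0,0,0],[0,0,0]]])

```text
t: 8.02
ee_pos: [0.6568, -0.0049, 0.1111]
ee_rot: [-2.121, -2.317, -0.0]
contact_force: [-1.3, 0.2, 0.7]
grip_width: 0.0396
```

Run:
```python
from h import *
go(.6563,-.0068,.057,4.8); print(ctrl.sense()['grip_width'],ctrl.sense()['contact_force'])
c=ctrl.camera('scene'); cv2.imwrite('pics/chk2.png',cv2.resize(c['img'][230:350,220:360,::-1],(700,600),interpolation=cv2.INTER_CUBIC))
```

```text
tcp [ 0.6568 -0.0049  0.1111] head 5.05 tilt [-4.e-04  4.e-04 -1.e+00] turn z(rad) 0.0043 shift [-0.0019 -0.0007  0.0541] q7 -0.31
0.03964003404908339 [-1.25512818  0.21137858  0.66179816]
```

View pics/chk2.png

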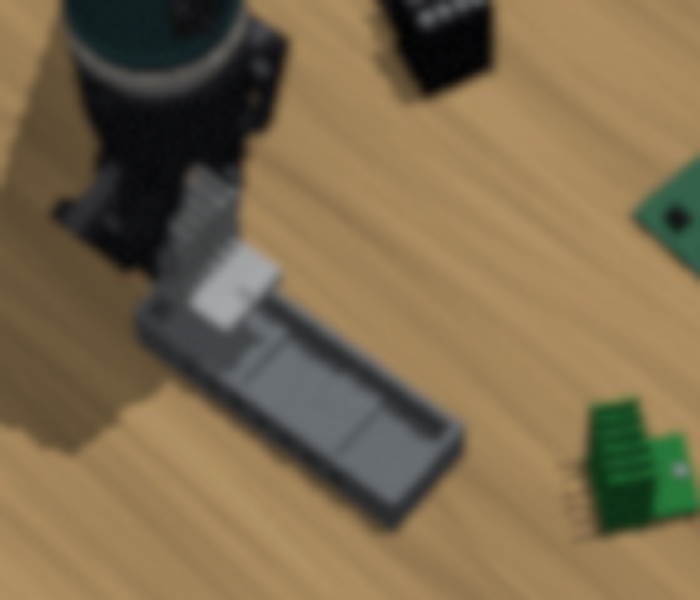

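The heat sink hangs upright over the case's upper-left end at crop (200,240), with its ledge at (235,285) pointing at the middle pocket. I'll correct the offset and lower it.

Request:
play_rows(targets=[[[-0.0017,-0.0005,0],[0,0,0.004]],[[0,0,0.01],[0,0,0]],[[0,0,0.01],[0,0,0]],[[0,0,0.01],[0,0,0]],[[0,0,0],[0,0,0]],[[0,0,0],[0,0,0]],[[0,0,0.01],[0,0,0]],[[0,0,0.005],[0,0,0]],[[0,0,0.004],[0,0,0]],[[0,0,0.004],[0,0,0]],[[0,0,0],[0,0,0]],[[0,0,0],[0,0,0]]])

```text
t: 9.57
ee_pos: [0.6569, -0.0077, 0.0584]
ee_rot: [2.128, 2.311, 0.0]
contact_force: [-0.2, 0.6, -1.0]
grip_width: 0.0393
```

Run:
```python
from h import *
go(.6563,-.0068,.057,4.8); print(ctrl.sense()['grip_width'],ctrl.sense()['contact_force'])
```

```text
tcp [ 0.6569 -0.0077  0.0584] head 4.74 tilt [ 3.e-04 -0.e+00 -1.e+00] turn z(rad) -0.0011 shift [ 0.001  -0.0005  0.0014] q7 -0.34
0.039328953426680385 [-0.22113029  0.59273017 -0.979717  ]
```

Depth is about 1.4 mm short of the floor with no contact force. I'll lower to light contact, release and retreat.

Request:
play_rows(targets=[[[0.0007,0,0.0015],[0,0,0]],[[0,0,0.0005],[0,0,0]],[[0,0,0],[0,0,0]]])

```text
t: 9.95
ee_pos: [0.6569, -0.007, 0.0568]
ee_rot: [2.127, 2.311, 0.0]
contact_force: [-0.4, -0.7, 3.5]
grip_width: 0.0391
```

Request:
play_rows(targets=[[[0,0,0],[0,0,0]],[[0,0,0],[0,0,0]],[[0,0,0],[0,0,0]],[[0,0,0],[0,0,0]],[[0,0,-0.02],[0,0,0]],[[0,0,-0.04],[0,0,0]],[[0,0,-0.04],[0,0,0]],[[0,0,-0.02],[0,0,0]],[[0,0,0],[0,0,0]]], gripper=1)

```text
t: 11.08
ee_pos: [0.6575, -0.007, 0.1782]
ee_rot: [2.126, 2.309, 0.003]
contact_force: [0.2, -0.0, -0.3]
grip_width: 0.0855
```

Run:
```python
from h import *
c=ctrl.camera('scene'); cv2.imwrite('pics/chk3.png',cv2.resize(c['img'][230:350,220:360,::-1],(700,600),interpolation=cv2.INTER_CUBIC))
go(.4788,-.2995,.17,29)
```

```text
tcp [ 0.6565 -0.0073  0.1763] head 4.73 tilt [ 3.e-04 -5.e-04 -1.e+00] turn z(rad) -0.4236 shift [-0.1694 -0.2971  0.0063] q7 -0.28
```

View pics/chk3.png

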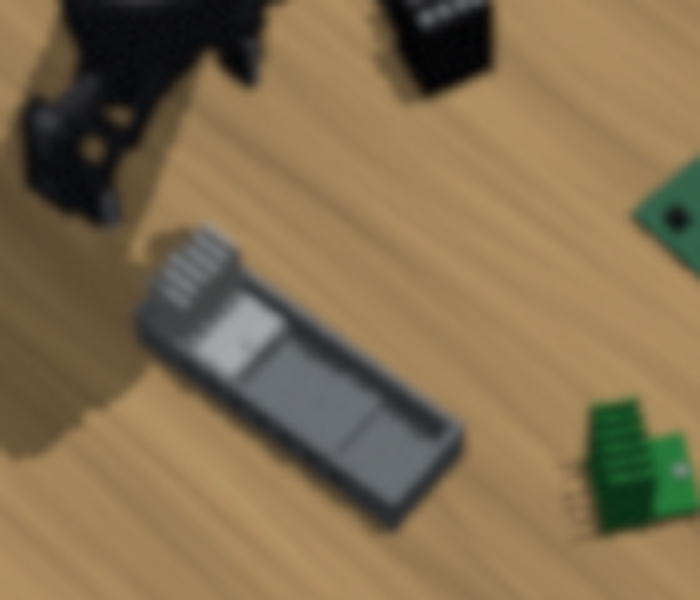

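The heat sink is seated upright, with its ledge at crop (240,335) lying over the ridge. Next is the transformer.

Request:
play_rows(targets=[[[0,0,0],[0,0,-0.1412]],[[0,0,0],[0,0,-0.1412]],[[0,0,0],[0,0,-0.1412]],[[-0.02,-0.037,0],[0,0,0]],[[-0.03,-0.05,0],[0,0,0]],[[-0.03,-0.05,0],[0,0,0]],[[-0.03,-0.05,0],[0,0,0]],[[-0.03,-0.05,0],[0,0,0]],[[-0.02,-0.04,0.02],[0,0,0]],[[-0.009,-0.02,0.02],[0,0,0]],[[0,0,0.01],[0,0,0]],[[0,0,0],[0,0,0]]])

```text
t: 12.62
ee_pos: [0.4797, -0.2963, 0.1253]
ee_rot: [-1.589, -2.708, -0.003]
contact_force: [0.8, 0.3, 0.9]
grip_width: 0.0854
```

Request:
play_rows(targets=[[[0,0,0],[0,0,0]],[[0,0,0],[0,0,0]]])

```text
t: 12.88
ee_pos: [0.4801, -0.2978, 0.127]
ee_rot: [1.59, 2.708, 0.0]
contact_force: [-0.3, 0.1, 0.4]
grip_width: 0.0853
```

Run:
```python
from h import *
go(.4788,-.2995,.052,29.4)
```

```text
tcp [ 0.4801 -0.2978  0.127 ] head 29.14 tilt [ 1.3e-03 -4.0e-04 -1.0e+00] turn z(rad) -0.0045 shift [-0.0009 -0.002   0.075 ] q7 0.59
```

Request:
play_rows(targets=[[[-0.0009,-0.002,0],[0,0,-0.0045]],[[0,0,0.02],[0,0,0]],[[0,0,0.02],[0,0,0]],[[0,0,0.02],[0,0,0]],[[0,0,0.015],[0,0,0]],[[0,0,0],[0,0,0]],[[0,0,0],[0,0,0]]])

```text
t: 13.75
ee_pos: [0.478, -0.3006, 0.0515]
ee_rot: [1.587, 2.71, 0.0]
contact_force: [-0.1, 0.3, 1.2]
grip_width: 0.0856
```

Run:
```python
from h import *
go(.4788,-.2995,.052,29.4)
```

```text
tcp [ 0.478  -0.3006  0.0515] head 29.29 tilt [ 6.e-04 -1.e-04 -1.e+00] turn z(rad) -0.002 shift [ 0.0006  0.0012 -0.0005] q7 0.52
```

Request:
play_rows(targets=[[[0,0,0],[0,0,0]],[[0,0,0],[0,0,0]],[[0,0,0],[0,0,0]],[[0,0,0],[0,0,0]],[[0,0,0],[0,0,0]],[[0,0,0],[0,0,0]]], gripper=0, squeeze=60)

```text
t: 14.5
ee_pos: [0.4782, -0.3008, 0.052]
ee_rot: [1.587, 2.709, -0.0]
contact_force: [-0.4, 0.8, 5.9]
grip_width: 0.0393
```

Request:
play_rows(targets=[[[0,0,-0.02],[0,0,0]],[[0,0,-0.04],[0,0,0]],[[0,0,-0.04],[0,0,0]],[[0,0,0],[0,0,0.1429]],[[0,0,0],[0,0,0.1429]],[[0,0,0],[0,0,0.1429]],[[0,0,0],[0,0,0]],[[0,0,0],[0,0,0]]])

```text
t: 15.5
ee_pos: [0.4774, -0.3005, 0.1515]
ee_rot: [-2.125, -2.313, 0.0]
contact_force: [-0.5, 0.2, -3.6]
grip_width: 0.0388
```

Run:
```python
from h import *
go(.6516,.0490,.16,4.8); print(ctrl.sense()['grip_width'],ctrl.sense()['contact_force'])
```

```text
tcp [ 0.4774 -0.3005  0.1515] head 4.85 tilt [-2.e-04  1.e-04 -1.e+00] turn z(rad) 0.0008 shift [ 0.3337  0.2028 -0.0085] q7 0.25
0.03884615058670571 [-0.47472609  0.21494079 -3.62469683]
```

Request:
play_rows(targets=[[[0.025,0.016,0],[0,0,0]],[[0.045,0.03,0],[0,0,0]],[[0.05,0.03,0],[0,0,0]],[[0.05,0.03,0],[0,0,0]],[[0.05,0.03,0],[0,0,0]],[[0.05,0.03,0],[0,0,0]],[[0.04,0.024,0],[0,0,0]],[[0.023,0.0128,0],[0,0,0]],[[0,0,0],[0,0,0]],[[0,0,0.015],[0,0,0]],[[0,0,0],[0,0,0]],[[0,0,0],[0,0,0]]])

```text
t: 17.0
ee_pos: [0.6521, 0.0466, 0.1358]
ee_rot: [-2.13, -2.309, 0.001]
contact_force: [-0.4, 0.1, -2.6]
grip_width: 0.0388
```

Run:
```python
from h import *
go(.6516,.0484,.057,4.8); print(ctrl.sense()['grip_width'],ctrl.sense()['contact_force'])
c=ctrl.camera('scene'); cv2.imwrite('pics/chk4.png',cv2.resize(c['img'][230:350,220:360,::-1],(700,600),interpolation=cv2.INTER_CUBIC))
```

```text
tcp [0.6521 0.0466 0.1358] head 4.62 tilt [-8.e-04 -4.e-04 -1.e+00] turn z(rad) -0.0031 shift [ 0.0019 -0.0003  0.0788] q7 -0.39
0.038803645924530894 [-0.36562511  0.12102018 -2.59894109]
```

View pics/chk4.png

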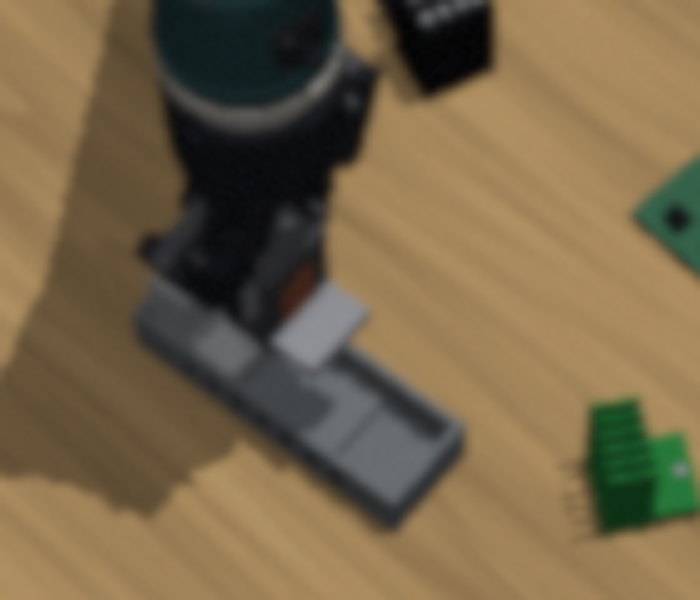

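The transformer is held upright over the middle pocket, with its low ledge at crop (320,325) towards the wide end. Descending.

Request:
play_rows(targets=[[[0.0017,0,0.01],[0,0,-0.003]],[[0,0,0.015],[0,0,0]],[[0,0,0.015],[0,0,0]],[[0,0,0],[0,0,0]],[[0,0,0],[0,0,0]],[[0,0,0.01],[0,0,0]],[[0,0,0.008],[0,0,0]],[[0,0,0.006],[0,0,0]],[[0,0,0.006],[0,0,0]],[[0,0,0.005],[0,0,0]],[[0,0,0],[0,0,0]],[[0,0,0],[0,0,0]]])

```text
t: 18.55
ee_pos: [0.6524, 0.0497, 0.0615]
ee_rot: [2.125, 2.314, 0.0]
contact_force: [0.2, -0.2, -3.0]
grip_width: 0.0389
```

Run:
```python
from h import *
go(.6516,.0484,.057,4.8); print(ctrl.sense()['grip_width'],ctrl.sense()['contact_force'])
```

```text
tcp [0.6524 0.0497 0.0615] head 4.88 tilt [ 4.e-04  0.e+00 -1.e+00] turn z(rad) 0.0014 shift [-0.0012 -0.0009  0.0045] q7 -0.44
0.038878486394157814 [ 0.19682078 -0.1819149  -3.00998611]
```

Request:
play_rows(targets=[[[-0.001,-0.0007,0.002],[0,0,0]],[[0,0,0.002],[0,0,0]],[[0,0,0.001],[0,0,0]],[[0,0,0],[0,0,0]],[[0,0,0],[0,0,0]]])

```text
t: 19.18
ee_pos: [0.6517, 0.0483, 0.0571]
ee_rot: [2.125, 2.313, -0.001]
contact_force: [-2.6, -0.9, 6.0]
grip_width: 0.0391
```

Run:
```python
from h import *
go(.6516,.0484,.057,4.8); print(ctrl.sense()['grip_width'],ctrl.sense()['contact_force'])
```

```text
tcp [0.6517 0.0483 0.0571] head 4.87 tilt [ 1.e-04 -7.e-04 -1.e+00] turn z(rad) 0.0012 shift [ 0.0001 -0.0001  0.0001] q7 -0.44
0.039086562858068545 [-2.62112562 -0.9331143   6.0375118 ]
```

The part is on the floor: TCP z is 57 mm as expected and the contact force is 6 N. Releasing.

Request:
play_rows(targets=[[[0,0,0],[0,0,0]],[[0,0,0],[0,0,0]],[[0,0,0],[0,0,0]],[[0,0,0],[0,0,0]],[[0,0,-0.02],[0,0,0]],[[0,0,-0.04],[0,0,0]],[[0,0,-0.04],[0,0,0]],[[0,0,-0.02],[0,0,0]],[[0,0,0],[0,0,0]]], gripper=1)

```text
t: 20.3
ee_pos: [0.6524, 0.0486, 0.1782]
ee_rot: [2.123, 2.312, 0.003]
contact_force: [0.1, -0.3, -0.2]
grip_width: 0.0855
```

Run:
```python
from h import *
c=ctrl.camera('scene'); cv2.imwrite('pics/chk5.png',cv2.resize(c['img'][230:350,220:360,::-1],(700,600),interpolation=cv2.INTER_CUBIC))
go(.4636,-.0269,.17,-18.8)
```

```text
tcp [0.6515 0.0483 0.1763] head 4.87 tilt [ 4.e-04 -4.e-04 -1.e+00] turn z(rad) 0.4131 shift [-0.1317 -0.1536  0.0063] q7 -0.37
```

View pics/chk5.png

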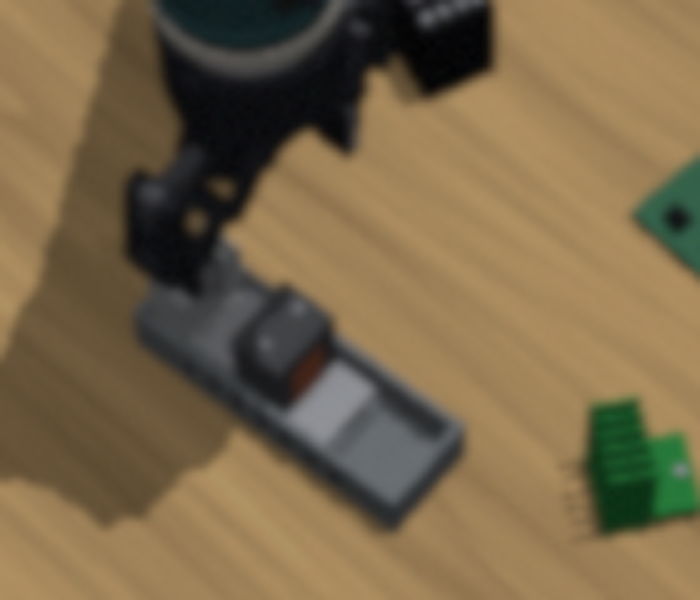

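The transformer is seated upright, with its ledge at crop (335,400) over the second ridge. Next is the converter.

Request:
play_rows(targets=[[[0,0,0],[0,0,0.1377]],[[0,0,0],[0,0,0.1377]],[[0,0,0],[0,0,0.1377]],[[-0.02,-0.023,0],[0,0,0]],[[-0.035,-0.04,0],[0,0,0]],[[-0.035,-0.04,0],[0,0,0]],[[-0.03,-0.035,0],[0,0,0]],[[-0.0117,-0.0156,0.02],[0,0,0]],[[0,0,0.025],[0,0,0]],[[0,0,0],[0,0,0]],[[0,0,0],[0,0,0]],[[0,0,0],[0,0,0]]])

```text
t: 21.85
ee_pos: [0.4643, -0.0264, 0.1317]
ee_rot: [2.554, 1.829, 0.001]
contact_force: [0.6, 0.1, -0.1]
grip_width: 0.0855
```

Run:
```python
from h import *
go(.4636,-.0269,.052,-18.8)
```

```text
tcp [ 0.4643 -0.0264  0.1317] head -18.77 tilt [ 9.e-04  1.e-04 -1.e+00] turn z(rad) 0.0005 shift [-0.0007 -0.0005  0.0797] q7 -0.64
```

Request:
play_rows(targets=[[[-0.0005,-0.0005,0.02],[0,0,0]],[[0,0,0.02],[0,0,0]],[[0,0,0.02],[0,0,0]],[[0,0,0.012],[0,0,0]],[[0,0,0.0075],[0,0,0]],[[0,0,0],[0,0,0]],[[0,0,0],[0,0,0]]])

```text
t: 22.72
ee_pos: [0.4636, -0.027, 0.0523]
ee_rot: [2.554, 1.829, 0.001]
contact_force: [0.0, 0.3, 0.6]
grip_width: 0.0858
```

Run:
```python
from h import *
go(.4636,-.0269,.052,-18.8)
```

```text
tcp [ 0.4636 -0.027   0.0523] head -18.79 tilt [ 1.e-03 -1.e-04 -1.e+00] turn z(rad) 0.0002 shift [0.0001 0.     0.0003] q7 -0.76
```

Request:
play_rows(targets=[[[0,0,0],[0,0,0]],[[0,0,0],[0,0,0]],[[0,0,0],[0,0,0]],[[0,0,0],[0,0,0]],[[0,0,0],[0,0,0]],[[0,0,0],[0,0,0]]], gripper=0, squeeze=50)

```text
t: 23.48
ee_pos: [0.4632, -0.027, 0.0522]
ee_rot: [2.554, 1.829, -0.0]
contact_force: [-2.1, -0.5, 6.0]
grip_width: 0.039
```

Request:
play_rows(targets=[[[0,0,-0.02],[0,0,0]],[[0,0,-0.04],[0,0,0]],[[0,0,-0.04],[0,0,0]],[[0,0,0],[0,0,-0.1373]],[[0,0,0],[0,0,-0.1373]],[[0,0,0],[0,0,-0.1373]],[[0,0,0],[0,0,0]],[[0,0,0],[0,0,0]]])

```text
t: 24.48
ee_pos: [0.4629, -0.0271, 0.1515]
ee_rot: [-2.129, -2.31, 0.001]
contact_force: [0.1, -0.8, -2.3]
grip_width: 0.0389
```

Run:
```python
from h import *
go(.6464,.1108,.16,4.8); print(ctrl.sense()['grip_width'],ctrl.sense()['contact_force'])
```

```text
tcp [ 0.4629 -0.0271  0.1515] head 4.67 tilt [-6.e-04  0.e+00 -1.e+00] turn z(rad) -0.0022 shift [ 0.122   0.1944 -0.0085] q7 -0.26
0.03891021172024225 [ 0.1399601  -0.79427918 -2.30951376]
```

Request:
play_rows(targets=[[[0.015,0.024,0],[0,0,-0.002]],[[0.025,0.04,0],[0,0,0]],[[0.03,0.045,0],[0,0,0]],[[0.03,0.045,0],[0,0,0]],[[0.022,0.0404,0],[0,0,0]],[[0,0,0.015],[0,0,0]],[[0,0,0.015],[0,0,0]],[[0,0,0],[0,0,0]],[[0,0,0],[0,0,0]],[[0,0,0],[0,0,0]]])

```text
t: 25.72
ee_pos: [0.6466, 0.1108, 0.1226]
ee_rot: [2.124, 2.313, 0.001]
contact_force: [-0.4, 0.6, -2.2]
grip_width: 0.0392
```

Run:
```python
from h import *
go(.6464,.1108,.057,4.8); print(ctrl.sense()['grip_width'],ctrl.sense()['contact_force'])
c=ctrl.camera('scene'); cv2.imwrite('pics/chk6.png',cv2.resize(c['img'][230:350,220:360,::-1],(700,600),interpolation=cv2.INTER_CUBIC))
```

```text
tcp [0.6466 0.1108 0.1226] head 4.88 tilt [ 1.2e-03 -1.0e-04 -1.0e+00] turn z(rad) 0.0013 shift [ 0.0001 -0.0002  0.0656] q7 -0.5
0.03920869124251618 [-0.35278775  0.62968213 -2.18681297]
```

View pics/chk6.png

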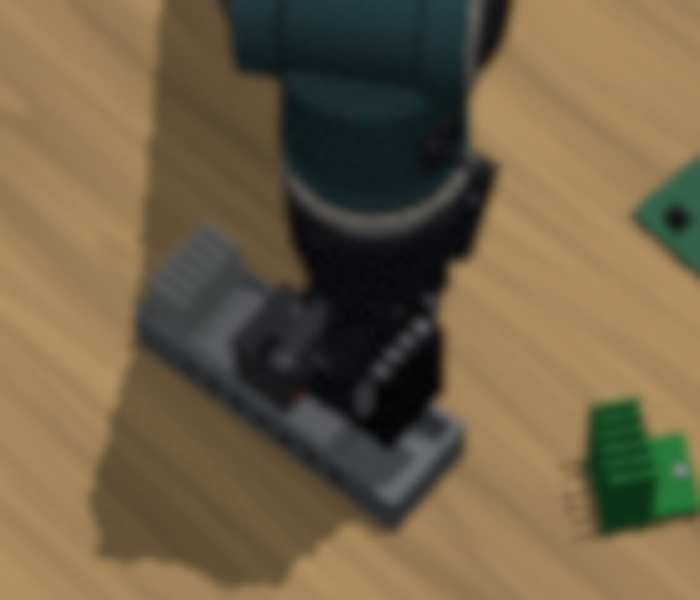

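The converter hangs upright over the wide pocket around crop (395,380), with its ledge side towards the transformer. Descending.

Request:
play_rows(targets=[[[0,0,0.01],[0,0,0]],[[0,0,0.012],[0,0,0]],[[0,0,0.01],[0,0,0]],[[0,0,0],[0,0,0]],[[0,0,0.008],[0,0,0]],[[0,0,0.007],[0,0,0]],[[0,0,0.006],[0,0,0]],[[0,0,0.005],[0,0,0]],[[0,0,0.004],[0,0,0]],[[0,0,0],[0,0,0]],[[0,0,0],[0,0,0]]])

```text
t: 27.15
ee_pos: [0.6465, 0.1113, 0.0599]
ee_rot: [2.124, 2.315, 0.0]
contact_force: [0.5, 0.4, -2.4]
grip_width: 0.0389
```

Run:
```python
from h import *
go(.6464,.1108,.057,4.8); print(ctrl.sense()['grip_width'],ctrl.sense()['contact_force'])
```

```text
tcp [0.6465 0.1113 0.0599] head 4.93 tilt [ 3.e-04  0.e+00 -1.e+00] turn z(rad) 0.0022 shift [-0.0005 -0.0001  0.0029] q7 -0.54
0.03889418831596391 [ 0.47373595  0.40891287 -2.41987386]
```

Request:
play_rows(targets=[[[-0.0005,0,0.0015],[0,0,0]],[[0,0,0.0015],[0,0,0]],[[0,0,0.0005],[0,0,0]],[[0,0,0],[0,0,0]],[[0,0,0],[0,0,0]]])

```text
t: 27.78
ee_pos: [0.6466, 0.1106, 0.0572]
ee_rot: [2.124, 2.314, -0.0]
contact_force: [-2.9, -1.9, 4.7]
grip_width: 0.0392
```

Run:
```python
from h import *
go(.6464,.1108,.057,4.8); print(ctrl.sense()['grip_width'],ctrl.sense()['contact_force'])
```

```text
tcp [0.6466 0.1106 0.0572] head 4.92 tilt [ 4.e-04 -6.e-04 -1.e+00] turn z(rad) 0.0021 shift [ 0.0002 -0.0001  0.0002] q7 -0.54
0.039241283553854464 [-2.90555897 -1.91010752  4.72680129]
```

Request:
play_rows(targets=[[[0,0,0],[0,0,0]],[[0,0,0],[0,0,0]],[[0,0,0],[0,0,0]],[[0,0,0],[0,0,0]],[[0,0,-0.02],[0,0,0]],[[0,0,-0.04],[0,0,0]],[[0,0,-0.05],[0,0,0]],[[0,0,-0.04],[0,0,0]],[[-0.03,0,0],[0,0,0]],[[-0.05,0,0],[0,0,0]],[[-0.05,0,0],[0,0,0]],[[-0.05,0,0],[0,0,0]]], gripper=1)

```text
t: 29.28
ee_pos: [0.6622, -0.07, 0.2081]
ee_rot: [2.122, 2.314, 0.002]
contact_force: [0.1, -0.4, -0.5]
grip_width: 0.0851
```

Request:
play_rows(targets=[[[-0.05,0,0],[0,0,0]],[[-0.05,0,0],[0,0,0]],[[-0.05,0,0],[0,0,0]],[[-0.05,0,0],[0,0,0]],[[-0.04,0,0],[0,0,0]],[[0,0,0],[0,0,0]],[[0,0,0],[0,0,0]]])

```text
t: 30.15
ee_pos: [0.6827, -0.3068, 0.2073]
ee_rot: [2.123, 2.315, 0.002]
contact_force: [0.1, 0.6, 0.1]
grip_width: 0.0852
```

Run:
```python
from h import *
a=ctrl.camera('scene'); c=ctrl.camera('top')
cv2.imwrite('pics/chk7.png',np.hstack([cv2.resize(a['img'][230:350,220:360,::-1],(400,400)),cv2.resize(c['img'][120:240,220:340,::-1],(400,400),interpolation=cv2.INTER_CUBIC)]))
W=cloud(c).reshape(-1,3); W=W[~np.isnan(W[:,2])]; g=np.radians(4.8); d=W[:,:2]-[.6511,.055]
L=np.c_[d@[np.cos(g),np.sin(g)],d@[-np.sin(g),np.cos(g)],W[:,2]]*1000
for n,y in(('heat',-62),('trans',-6),('conv',56)):
    q=L[(abs(L[:,0])<35)&(abs(L[:,1]-y)<26)&(L[:,2]>60)]; r=cv2.minAreaRect(q[:,:2].astype(np.float32))
    print(n,'top z',round(float(np.median(q[:,2])),1),'centre',np.round(r[0],1),'want y',y,np.round(r[1],1),round(r[2],1))
print(ctrl.sense()['t'])
```

```text
heat top z 65.8 centre [  0.3 -61. ] want y -62 [41.8 23.8] 0.1
trans top z 67.2 centre [ 0.1 -6.6] want y -6 [42.2 30.2] 0.1
conv top z 67.5 centre [ 0.1 56.4] want y 56 [41.6 36.9] 0.2
30.25
```

View pics/chk7.png

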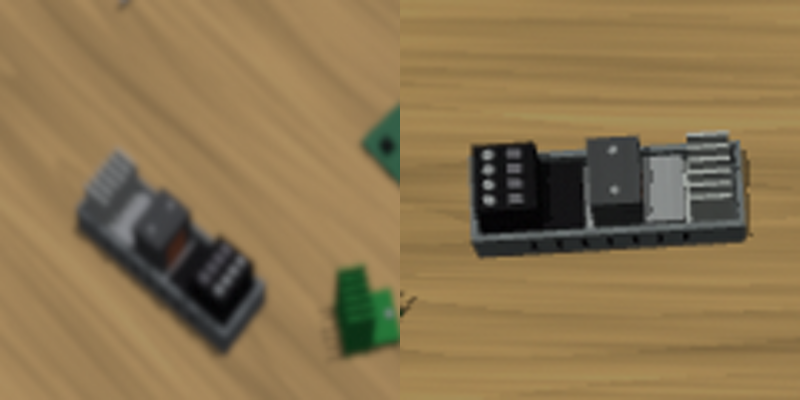

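All three stand upright in their pockets with their tops at about 67 mm, as they should be when fully down. In the right half of the picture, the converter is at (505,185), the transformer at (612,185) and the heat sink at (710,175). Handing in.

```bash
python3 -c "
from station import ctrl
print(ctrl.close_job())"
```

```text
the job is handed in; nothing more can be done
None
```

I packed the heat sink first, then the transformer, then the converter. Each now stands upright in its own pocket, and I handed the job in at about 30 s of the 72 s allowed.

The last top-camera depth check, with the gripper clear of everything:

| Part | Top height (67 mm when fully down) | Centre off the pocket's middle along y |
|---|---|---|
| Heat sink | 65.8 mm | +1.0 mm |
| Transformer | 67.2 mm | -0.6 mm |
| Converter | 67.5 mm | +0.4 mm |

- **Fit:** all three are square to the case within 0.2° and about 0.3 mm or less off centre across its width.
- **Forces:** the forces read at the end of each move stayed below 7 N.
- **Disagreements:** the scene camera read 3–5 mm off from the top camera, so I used the top camera. The heat sink's top read about 1 mm low, which I put down to depth noise on the fins. It met the floor with the gripper at the expected height.
- **Bystanders:** I touched none of the other things on the bench, but I took no final measurement of them.

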